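Reset the purge line: dial to minimum, valve shut, then two turns open and held

ROBOT

A 6-joint arm with a two-finger parallel gripper is mounted at the origin on a cart in front of the work surface, level with it; the furniture and walls round the work are solid. World frame = base frame: x ahead of the robot, y to its left, z up, the work surface at z = 0. Lengths are in m, angles in rad, forces in N, time in s.
With the tool pointing down it reaches from about 0.3 to 0.875 m from the base axis. Payload 4.2 kg.
Tool frame: the origin (TCP) lies at the very end of the fingers, on their centre line; the grasp point (between the pads) lies 19 mm behind it; y points along the fingers, x is the direction in which the jaws open and shut, and the axes are right-handed (so a half turn about y gives the same grasp; the last joint's range is limited). The gripper opens to 85 mm and grips with 20 to 120 N. Pads are 22 mm wide; open, the fingers measure 114 mm over their backs; the gripper's body (76 mm by 85 mm) begins 54 mm behind the grasp point. The pads swing forward as they close: fully open they stand 13 mm farther back than shut.
Start: joints at [-1.178, 0.32, 1.565, -0, 1.257, -0.02], TCP at [0.231, -0.527, 0.231] pointing down, gripper open.
Joint ranges: [-3.11, 3.11], [-0.84, 2.01], [0.21, 2.61], [-1.34, 4.49], [0.05, 2.63], [-2.56, 2.56]. Speed limits (rad/s): [2.57, 2.57, 3.14, 3.14, 3.14, 3.14].

INTERFACE

Orientations are given as a rotation vector (axis times angle).
In Python, from cell import arm gives the robot as it stands.
- The arm moves only by the tool send_rows, never from a script. Its argument "moves" is text: rows parted by semicolons, each of 7 numbers parted by spaces: the shift along the tool's x, y, z normalised to -1 to 1, where 1 is 0.04 m, then the turn, a rotation vector about the tool's x, y, z normalised to -1 to 1, where 1 is 4 degrees, then the closure in counts, from 0 (fully open) to 255 (shut). A call has 1 to 8 rows; each row shifts and turns the pose as measured when the row begins, along the tool's axes as they then stand; what a row does not reach is not made up. A row lasts 1/10 s, in which the tool goes at most 50 mm and 8.59 degrees, less where a joint would pass 70% of its speed; a pose out of reach is approached as far as the arm can. A call with a number of a shift or a turn outside -1 to 1 is refused whole. A call with a gripper value outside its range is refused whole. The fingers move at their own pace and stop on an object; the grip force is fixed at half the most. Time passes only in rows, so rows that do not move let the fingers close. It gives the time, the measured TCP pose, the force and the opening at its end, in the units of the state.
- arm.sense(): the state, without advancing time (a new reading comes with each control period).
- arm.get_image(name): name is "side" or "top" or "wrist"; returns a dict with "color" (384x512x3 uint8, red, green, blue), "z_map" (384x512 float32, m along the optical axis (not along the pixel's ray), 0 where there is no reading), "camera_matrix" (3x3 intrinsics, pixels), "rvec" (rotation vector, rad) and "tvec" (3), from world to camera coordinates, as OpenCV has them. Camera axes: x right, y down, z forward; pixel columns grow to the right and rows downward; lengths in m; the calibration is good to about 2 mm. The wrist camera is an equidistant fisheye: a pixel r from the principal point sees the ray r / f radians off the axis. A picture is of the moment at which its call begins.
- arm.job_done(): hands the job in, once; it reports no verdict.
The state is a dict: "time_s": time; "qpos": joint angles; "joint_vel": joint speeds; "joint_torque": joint torques, N m; "tcp_pos": TCP position; "orientation": TCP orientation; "ft_force": force on the tool from outside, world axes, zero at the start; "torque": the same for the moment, N m; "width": finger opening in m.
Only numpy, scipy, OpenCV 4.12 (cv2) and the standard library are available. Lean on these libraries where they do the work, as an engineer would, in place of code of your own. Each camera call takes 0.05 s, during which the arm holds its last target.

TASK

Get the nitrogen purge line ready: first turn the dial on the grey flow controller box anticlockwise to its end stop, then close the hand valve clockwise to its stop by its crank handle, and from there open it again by exactly two full turns. Finish with the gripper still holding the crank handle at that point, so that the valve can be shut at once: do not let go. Leave the other things on the bench where they are.

Things in the scene. Friction and masses are not known exactly. Their poses are not given: they have to be found in the camera images.
- dial_grip (a point): Point on the dial's upright axis at the height to grip, 27 mm above the box top (73 mm above the bench). The dial is a black disc (40 mm across, 4 mm thick) that carries an upright bar grip 40 mm long, 14 mm thick and 36 mm high on it (its top 86 mm above the bench); x runs along the bar to its pointer end (white line), z up. The grip turns with the dial.
- dial (a joint): Dial angle in rad, seen from above: 0 at the anticlockwise end stop (minimum), growing clockwise to 4.71 (maximum). It starts 0.6 to 1.4 rad from the minimum, turns stiffly (0.04 N m) and stays where it is left.
- controller: Grey flow controller box, fixed to the bench, 110 x 85 mm, top 46 mm above the bench; origin under its centre, at bench height, below the dial's axis; x points to its back (two brass ports). At minimum the dial's pointer stands at 7 o'clock (135 degrees anticlockwise from the box's x); the scale ticks run clockwise from there to 5 o'clock.
- valve_axis (a point): Point on the handwheel's upright axis, 116 mm above the bench, level with the middle of the crank handle; does not turn with the wheel. x points to the back of the valve. The brass valve stands on a 90 x 90 mm steel plate fixed to the bench; the spoked handwheel is 102 mm across, rim 74 to 86 mm above the bench.
- handwheel (a joint): Opening of the valve in rad: 0 at the closed stop, growing anticlockwise seen from above (6.283 a turn), up to 20. It starts 1.5 to 5.5 rad open (less than one turn), turns stiffly (0.07 N m) and stays where it is left. The wheel does not rise. At 0 the crank handle stands straight in front of the axis (on the -x side of valve_axis); at angle q it has gone round anticlockwise by q.
- crank_grip: Crank handle on the wheel's rim: upright black round sleeve, 17 mm diameter, 44 mm tall (94 to 138 mm above the bench), 45 mm from the wheel's axis; origin at its centre. It spins freely on its pin, so a gripper that holds it need not turn as it carries it round.
- usb_dongle: bystander: small black USB dongle, 17x56x9 mm, lying between the box and the valve; leave alone
- screw_jar: bystander: small round jar with black lid, 43 mm across, 46 mm tall, at the front; leave alone
- solder_spool: bystander: white solder spool, 56 mm across, 36 mm tall, behind the work; leave alone
- driver_bit: bystander: flat dark bit-set box, 38x73x18 mm, at the front; leave alone
- cutters: bystander: flush cutters with red grips, 45x120x12 mm, behind the work; leave alone
Mind the look-alikes: they are no part of the job. Leave any purple look-alike of the part that bears valve_axis alone.

How it is judged:
By the outcome, as a careful person would: the job done as asked, in the order asked, and still so for the second after the job is handed in, while the arm keeps its last pose, push and grip.
It also fails if it takes over 69 s, if anything falls off the work surface, if the arm or the gripper's body presses on something with over 40 N, if the wrist force passes 120 N, or if a joint passes its speed limit or range.

## Working session

There is one attempt and no reset: what is moved stays moved. The work goes in short steps, Python scripts to look and compute and a tool call to move; the robot and the scene stay as the last step left them, time stands still between calls to the robot, and variables do not carry over. Pictures are saved under pics/ and viewed, and the job is handed in when it is done.

Besides the shell and the picture viewer there is one more tool, called as name(argument=value, ...), one argument or row to a line, values as JSON. send_rows: Moves the arm, as the interface text tells. Scaled input: -1 to 1 covers 0.04 m each way for a shift and 4 degrees each way for a turn. Its arguments: {"type":"object","properties":{"moves":{"type":"string"}},"required":["moves"]}

```bash
ls; mkdir -p pics
python3 - <<'E'
from cell import arm
import cv2,numpy as np
print(arm.sense())
for n in ["side","top","wrist"]:
    d=arm.get_image(n); cv2.imwrite(f"pics/{n}0.png",d["color"][:,:,::-1]); np.savez(f"{n}0.npz",**d)
    print(n,d["camera_matrix"],d["rvec"],d["tvec"])
E
```

```text
pics
{'time_s': 0.0, 'qpos': array([-1.17800178e+00,  3.20294236e-01,  1.56570017e+00, -1.78783816e-05,
        1.25740543e+00, -2.00201255e-02]), 'joint_vel': array([-0.00117317, -0.00025824,  0.00083631, -0.00075047, -0.00046889,
        0.00049321]), 'joint_torque': array([ 2.79668289e-03, -4.15510011e+01, -2.34156615e+01,  5.41993450e-05,
        8.36911466e-03,  5.97942304e-06]), 'tcp_pos': array([ 0.23048127, -0.52625092,  0.23047272]), 'orientation': array([-1.37564783,  0.90106805, -0.8985978 ]), 'ft_force': array([ 0.24290262, -0.10472471, -0.51903617]), 'torque': array([-0.00199439, -0.01487944, -0.00532477]), 'width': 0.08548464258942864}
side [[355.26838499   0.         251.76763393]
 [  0.         355.26838499 189.80303878]
 [  0.           0.           1.        ]] [ 0.26671167 -2.73653848  1.33753255] [0.52361551 0.11430288 1.02990298]
top [[394.54248882   0.         248.57309086]
 [  0.         394.54248882 195.15903118]
 [  0.           0.           1.        ]] [ 2.13586472 -2.19337427  0.03744526] [0.07684127 0.52253677 0.91756495]
wrist [[297.31863964   0.         256.80235887]
 [  0.         297.31863964 189.0904742 ]
 [  0.           0.           1.        ]] [-2.43501023  1.59222844  0.21956276] [-0.57471383 -0.03450922  0.37962488]
```

View pics/side0.png

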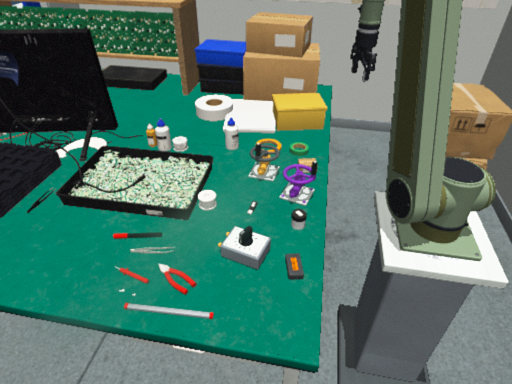

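View pics/top0.png

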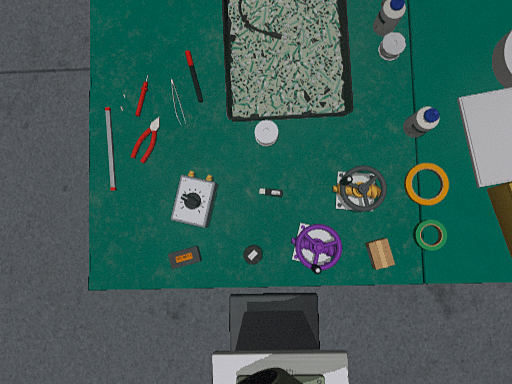

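View pics/wrist0.png

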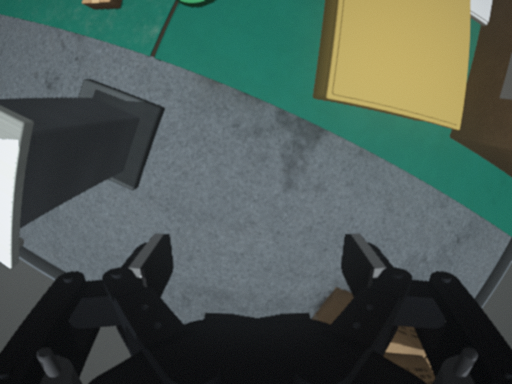

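The top view shows the grey box at about (193,201), the true brass valve with a dark handwheel at (362,188), and the purple look-alike at (318,247). I'll zoom in on the first two.

```bash
cat > h.py <<'E'
import numpy as np,cv2
def load(n): return dict(np.load(n))
def plane(d,u,v,z):
    R,_=cv2.Rodrigues(d["rvec"]);t=d["tvec"];K=d["camera_matrix"]
    r=R.T@np.linalg.inv(K)@np.array([u,v,1.]);c=-R.T@t
    return c+r*(z-c[2])/r[2]
def proj(d,p):
    R,_=cv2.Rodrigues(d["rvec"]);q=R@np.asarray(p,float)+d["tvec"];q=d["camera_matrix"]@q
    return q[:2]/q[2]
def pt(d,u,v):
    z=d["z_map"][int(round(v)),int(round(u))]
    R,_=cv2.Rodrigues(d["rvec"]);return R.T@(np.linalg.inv(d["camera_matrix"])@np.array([u,v,1.])*z-d["tvec"])
def ptmap(d):
    z=d["z_map"];v,u=np.mgrid[:z.shape[0],:z.shape[1]]
    P=np.stack([u,v,np.ones_like(u)],-1)@np.linalg.inv(d["camera_matrix"]).T*z[...,None]
    R,_=cv2.Rodrigues(d["rvec"]);return (P-d["tvec"])@R
E
python3 - <<'E'
from h import *
d=load("top0.npz")
im=d["color"][:,:,::-1]
a=cv2.resize(im[160:240,155:231],None,fx=5,fy=5,interpolation=cv2.INTER_CUBIC)
b=cv2.resize(im[150:230,322:398],None,fx=5,fy=5,interpolation=cv2.INTER_CUBIC)
cv2.imwrite("pics/top_z.png",np.hstack([a,b]))
s=load("side0.npz");im=s["color"][:,:,::-1]
a=cv2.resize(im[215:275,212:282],None,fx=5,fy=5,interpolation=cv2.INTER_CUBIC)
b=cv2.resize(im[130:190,235:305],None,fx=5,fy=5,interpolation=cv2.INTER_CUBIC)
cv2.imwrite("pics/side_z.png",np.hstack([a,b]))
P=ptmap(d)
for nm,(r0,r1,c0,c1),(zl,zh) in [("boxtop",(160,240,155,231),(.038,.052)),("dialgrip",(160,240,155,231),(.075,.1)),("rim",(150,230,322,398),(.07,.092)),("crank",(150,230,322,398),(.12,.15))]:
    Q=P[r0:r1,c0:c1];m=(Q[...,2]>zl)&(Q[...,2]<zh)
    q=Q[m]; v,u=np.nonzero(m)
    print(nm,m.sum(),q.mean(0),np.median(q,0),q.min(0),q.max(0),"px",u.mean()+c0,v.mean()+r0)
    if m.sum()>5: print(cv2.minAreaRect(q[:,:2].astype(np.float32)),cv2.minEnclosingCircle(q[:,:2].astype(np.float32)))
E
```

```text
boxtop 1544 [0.51240142 0.19174302 0.04610595] [0.51152078 0.19076721 0.04613773] [0.45164621 0.13971441 0.03850636] [0.57467049 0.24648254 0.05191473] px 192.90932642487047 201.08678756476684
((0.5130974054336548, 0.1933799535036087), (0.08566466718912125, 0.10992281138896942), 75.83821868896484) ((0.5128518342971802, 0.1933298408985138), 0.06727968901395798)
dialgrip 115 [0.51264441 0.1925602  0.08557516] [0.51242395 0.19294461 0.08543961] [0.49886634 0.17413856 0.07642806] [0.52664932 0.21174809 0.0909358 ] px 189.3304347826087 199.9217391304348
((0.5128103494644165, 0.1929357349872589), (0.03901718556880951, 0.013981067575514317), 60.58515930175781) ((0.5127212405204773, 0.19298601150512695), 0.0197201706469059)
rim 957 [ 0.52294524 -0.18903395  0.0849196 ] [ 0.52503923 -0.19222461  0.08502798] [ 0.4404814  -0.24139476  0.07359446] [ 0.57809539 -0.09805416  0.09191391] px 362.28631138975965 190.4932079414838
((0.5136796236038208, -0.15924274921417236), (0.10088210552930832, 0.171029195189476), 24.3110294342041) ((0.5009050369262695, -0.1644272357225418), 0.08937269449234009)
crank 63 [ 0.54251544 -0.14734609  0.13551748] [ 0.54316131 -0.147432    0.1372639 ] [ 0.5351776  -0.1572081   0.12031341] [ 0.55009811 -0.14080186  0.1411566 ] px 347.55555555555554 179.53968253968253
((0.542461633682251, -0.14884716272354126), (0.016175560653209686, 0.014637460932135582), 85.64682006835938) ((0.5428208708763123, -0.14917664229869843), 0.008646385744214058)
```

View pics/top_z.png

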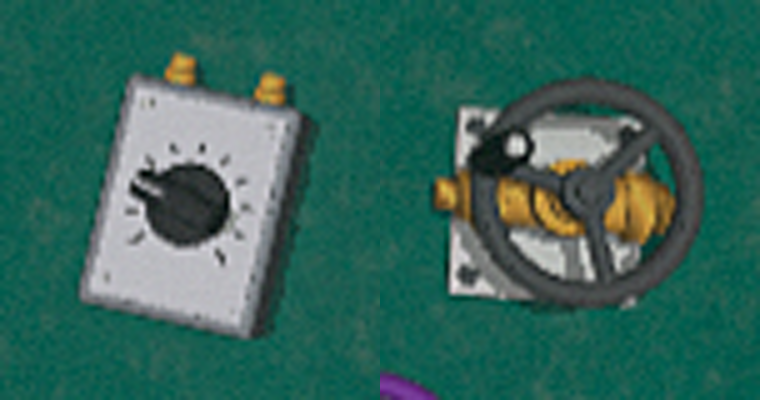

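View pics/side_z.png

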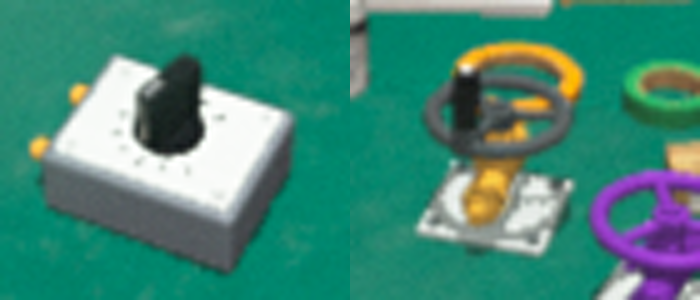

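```bash
cat >> h.py <<'E'
from scipy.spatial.transform import Rotation as Ro
def tool(s):
    return Ro.from_rotvec(s["orientation"]).as_matrix()
def plan(s,p,yaw=None):
    "remaining shift in tool units (of .04) and turn units (4deg) about tool y"
    R=tool(s); d=R.T@(np.asarray(p)-s["tcp_pos"])/.04
    print("tcp",s["tcp_pos"].round(4),"yaw_x",np.degrees(np.arctan2(R[1,0],R[0,0])).round(2),"w",round(s["width"],4),"F",s["ft_force"].round(1),"T",s["torque"].round(2),"t",s["time_s"])
    print("shift units",d.round(3))
    if yaw is not None:
        T=np.column_stack([[np.cos(yaw),np.sin(yaw),0],[0,0,-1],[0,0,0]]);T[:,2]=np.cross(T[:,0],T[:,1])
        print("turn units",(np.degrees(Ro.from_matrix(R.T@T).as_rotvec())/4).round(3))
E
python3 - <<'E'
from h import *
d=load("top0.npz");im=d["color"]
hsv=cv2.cvtColor(im,cv2.COLOR_RGB2HSV)
P=ptmap(d)
m=np.zeros(im.shape[:2],bool);m[150:230,322:398]=1
m&=(abs(P[...,2]-.085)<.007)&(hsv[...,1]<60)&(hsv[...,2]<130)
q=P[m][:,:2]; c=np.array([.523,-.19])
from scipy.optimize import least_squares
for k in range(5):
    r=np.hypot(*(q-c).T); w=(r>.038)&(r<.054)
    s=least_squares(lambda x:np.hypot(*(q[w]-x[:2]).T)-x[2],[*c,.046],loss="soft_l1",f_scale=.002);c=s.x[:2]
print(s.x,w.sum(),"rect",cv2.minEnclosingCircle(q[w].astype(np.float32)))
u=.5428-c[0],-.149-c[1];print("crank r",np.hypot(*u),np.degrees(np.arctan2(u[1],u[0])))
# side crank
sd=load("side0.npz");Q=ptmap(sd)
mm=np.zeros(Q.shape[:2],bool);mm[130:190,235:305]=1
mm&=(Q[...,2]>.1)&(Q[...,2]<.136);q=Q[mm];q=q[(abs(q[:,:2]-[.54,-.15])<.03).all(1)];print("side crank surf",len(q),q.mean(0),q.min(0),q.max(0))
# plate
m=np.zeros(im.shape[:2],bool);m[150:230,322:398]=1
m&=(hsv[...,1]<60)&(hsv[...,2]>120)&(P[...,2]<.03);q=P[m];print("plate",q.mean(0),cv2.minAreaRect(q[:,:2].astype(np.float32)))
from cell import arm
st=arm.sense();print(tool(st));plan(st,[.5128,.1932,.2])
E
```

```text
[ 0.52818436 -0.18970729  0.0451824 ] 598 rect ((0.5284731388092041, -0.18982121348381042), 0.05165044963359833)
crank r 0.04325159792432696 70.24971356876752
side crank surf 58 [ 0.54319009 -0.1456142   0.11794001] [ 0.53583455 -0.15545393  0.1005298 ] [ 0.55259601 -0.13946425  0.13567684]
plate [ 0.53060925 -0.18508896  0.00632434] ((0.5292905569076538, -0.19121408462524414), (0.08893652260303497, 0.09102310985326767), 84.21894073486328)
[[ 4.01176456e-01 -5.67022913e-04  9.16000617e-01]
 [-9.15999691e-01  1.30196049e-03  4.01176857e-01]
 [-1.42007308e-03 -9.99998992e-01  2.92308063e-06]]
tcp [ 0.2305 -0.5264  0.2307] yaw_x -66.35 w 0.0857 F [-0.7  0.3  0.8] T [0.05 0.04 0.  ] t 0.15
shift units [-13.646   0.786  13.681]
```

send_rows(
  moves="-0.85 0 0.85 0 0 0 0;-0.85 0 0.85 0 0 0 0;-0.85 0 0.85 0 0 0 0;-0.85 0 0.85 0 0 0 0;-0.85 0 0.85 0 0 0 0;-0.85 0 0.85 0 0 0 0;-0.85 0 0.85 0 0 0 0;-0.85 0 0.85 0 0 0 0",
)

```text
time_s: 0.95
tcp_pos: [0.3734, -0.161, 0.2279]
orientation: [-1.371, 0.911, -0.908]
ft_force: [1.0, -1.2, 0.2]
width: 0.0851
```

```bash
cat > pl.py <<'E'
import sys
from h import *
from cell import arm
a=[float(x) for x in sys.argv[1:]]
plan(arm.sense(),a[:3],np.radians(a[3]) if len(a)>3 else None)
E
python3 pl.py .5128 .1932 .2 -29.4
```

```text
tcp [ 0.3734 -0.161   0.2279] yaw_x -67.07 w 0.0851 F [ 1.  -1.2  0.2] T [-0.01  0.01 -0.  ] t 0.95
shift units [-6.796  0.711  6.66 ]
turn units [-0.01  -9.417 -0.028]
```

send_rows(
  moves="-0.85 0 0.85 0 0 0 0;-0.85 0 0.85 0 0 0 0;-0.85 0 0.85 0 0 0 0;-0.85 0 0.85 0 0 0 0;-0.85 0 0.85 0 0 0 0;-0.85 0 0.85 0 0 0 0;-0.85 0 0.85 0 0 0 0;-0.85 0 0.7 0 0 0 0",
)

```text
time_s: 1.75
tcp_pos: [0.5141, 0.2095, 0.228]
orientation: [-1.372, 0.907, -0.908]
ft_force: [0.2, -1.3, -0.7]
width: 0.0855
```

send_rows(
  moves="0 0 0 0 -1 0 0;0 0 0 0 -1 0 0;0 0 0 0 -1 0 0;0 0 0 0 -1 0 0;0 0 0 0 -1 0 0;0 0 0 0 -1 0 0;0 0 0 0 -1 0 0;0 0 0 0 -1 0 0",
)

```text
time_s: 2.55
tcp_pos: [0.5138, 0.2172, 0.2235]
orientation: [-1.525, 0.456, -0.448]
ft_force: [-0.2, -0.2, 0.1]
width: 0.0852
```

```bash
python3 pl.py .5128 .1932 .2 -29.4
```

```text
tcp [0.5138 0.2172 0.2235] yaw_x -33.06 w 0.0852 F [-0.2 -0.2  0.1] T [-0.04  0.01 -0.01] t 2.55
shift units [ 0.307  0.588 -0.514]
turn units [ 0.046 -0.915 -0.057]
```

send_rows(
  moves="0.3 0.6 -0.5 0 -0.9 0 0;0 0.9 0 0 0 0 0;0 0.9 0 0 0 0 0;0 0 0 0 0 0 0",
)

```text
time_s: 2.95
tcp_pos: [0.5132, 0.1934, 0.1256]
orientation: [-1.534, 0.401, -0.398]
ft_force: [-0.3, -0.1, 0.2]
width: 0.0855
```

```bash
python3 pl.py .5128 .1932 .058 -29.4
cat > snap.py <<'E'
import sys
from h import *
from cell import arm
n,o=sys.argv[1:3]
d=arm.get_image(n);np.savez(o+".npz",**d);cv2.imwrite("pics/"+o+".png",d["color"][:,:,::-1])
E
python3 snap.py wrist w1
```

```text
tcp [0.5132 0.1934 0.1256] yaw_x -29.19 w 0.0855 F [-0.3 -0.1  0.2] T [-0.05  0.01  0.03] t 2.95
shift units [-0.003  1.69  -0.006]
turn units [ 0.013  0.052 -0.03 ]
```

View pics/w1.png

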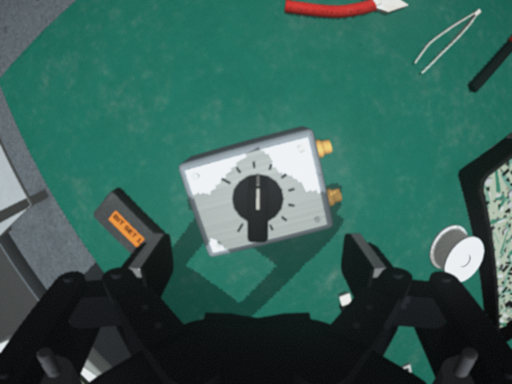

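The wrist view shows the bar upright at about (258,205), between the jaws and lined up with them, with its white line at the top. I'll descend and grip.

send_rows(
  moves="0 0.9 0 0 0 0 0;0 0.7 0 0 0 0 0;0 0.1 0 0 0 0 0;0 0 0 0 0 0 255;0 0 0 0 0 0 255;0 0 0 0 0 0 255;0 0 0 0 0 0 255;0 0 0 0 0 0 255",
)

```text
time_s: 3.8
tcp_pos: [0.5197, 0.2015, 0.0725]
orientation: [-1.513, 0.396, -0.41]
ft_force: [-19.5, 19.3, 11.6]
width: 0.0125
```

```bash
python3 pl.py .5128 .1932 .058 -29.4
```

```text
tcp [0.5197 0.2015 0.0725] yaw_x -29.54 w 0.0125 F [-19.5  19.3  11.6] T [ 3.13  3.12 -0.21] t 3.8
shift units [-0.049  0.357 -0.273]
turn units [-0.306 -0.035  0.049]
```

```bash
python3 snap.py wrist w2;python3 snap.py side s2
python3 - <<'E'
import cv2
im=cv2.imread("pics/s2.png");cv2.imwrite("pics/s2z.png",cv2.resize(im[170:290,180:320],None,fx=5,fy=5,interpolation=cv2.INTER_CUBIC))
E
python3 pl.py .5128 .1932 .058 -29.4
```

```text
tcp [0.5195 0.2017 0.0726] yaw_x -29.45 w 0.0121 F [-15.3  13.7   8.6] T [ 2.32  2.66 -0.15] t 3.9
shift units [-0.044  0.36  -0.276]
turn units [-0.305 -0.012  0.062]
```

View pics/w2.png

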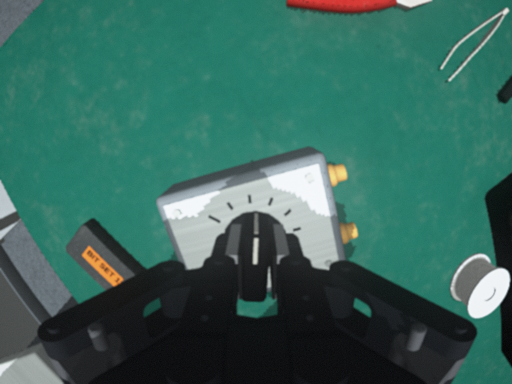

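View pics/s2z.png

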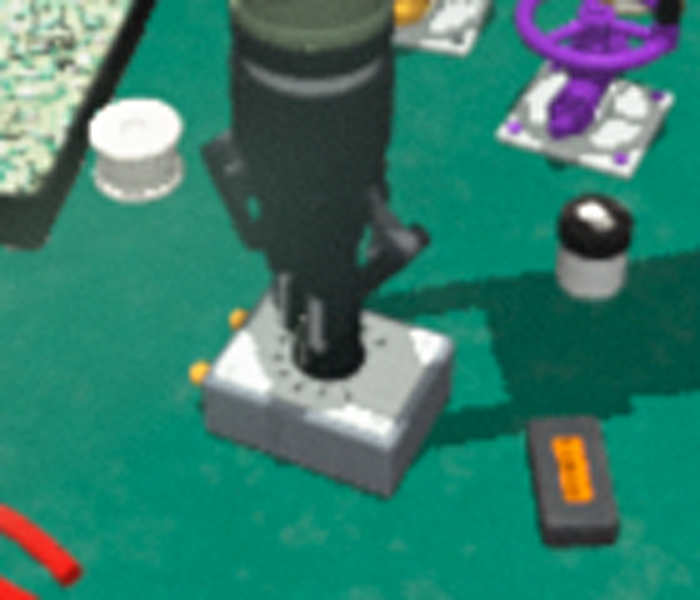

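send_rows(
  moves="0 0 0 0 0 0 0;0 0 0 0 0 0 0;0 0 0 0 0 0 0",
)

```text
time_s: 4.2
tcp_pos: [0.5187, 0.2031, 0.0744]
orientation: [-1.512, 0.393, -0.409]
ft_force: [-0.8, 0.8, -0.4]
width: 0.0554
```

```bash
python3 pl.py .5128 .1932 .058 -29.4;  python3 snap.py top t2
python3 - <<'E'
from h import *
d=load("t2.npz");print(d["color"].shape)
im=d["color"][:,:,::-1];cv2.imwrite("pics/t2z.png",cv2.resize(im[140:260,130:270],None,fx=5,fy=5,interpolation=cv2.INTER_CUBIC))
E
```

```text
tcp [0.5187 0.2031 0.0744] yaw_x -29.37 w 0.0554 F [-0.8  0.8 -0.4] T [-0.01 -0.02  0.04] t 4.2
shift units [-0.009  0.402 -0.296]
turn units [-0.329  0.007  0.064]
(384, 512, 3)
```

View pics/t2z.png

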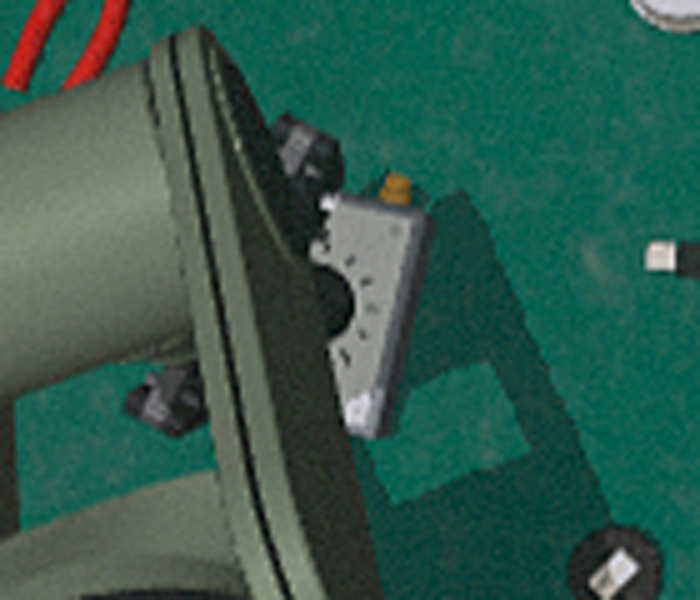

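send_rows(
  moves="0 0 -0.3 -0.33 0 0.06 0;0 0.3 0 0 0 0 0;0 0 0 0 0 0 0",
)

```text
time_s: 4.55
tcp_pos: [0.5134, 0.1908, 0.0615]
orientation: [-1.535, 0.402, -0.404]
ft_force: [0.2, 0.3, 0.8]
width: 0.0856
```

```bash
python3 pl.py .5128 .1932 .060 -29.4
```

```text
tcp [0.5134 0.1908 0.0615] yaw_x -29.43 w 0.0856 F [0.2 0.3 0.8] T [ 0.01 -0.04 -0.02] t 4.55
shift units [-0.043  0.038  0.044]
turn units [ 0.02  -0.008  0.022]
```

send_rows(
  moves="0 0 0 0 0 0 190;0 0 0 0 0 0 190;0 0 0 0 0 0 190;0 0 0 0 0 0 190",
)

```text
time_s: 4.95
tcp_pos: [0.5136, 0.1904, 0.0607]
orientation: [-1.535, 0.403, -0.403]
ft_force: [0.4, -0.5, -0.3]
width: 0.0281
```

```bash
python3 pl.py .5128 .1932 .060 -29.4
```

```text
tcp [0.5136 0.1904 0.0607] yaw_x -29.46 w 0.0281 F [ 0.4 -0.5 -0.3] T [-0.02  0.04  0.01] t 4.95
shift units [-0.051  0.017  0.051]
turn units [ 0.032 -0.016  0.013]
```

send_rows(
  moves="-0.05 0 0.05 0 0 0 205;0 0 0 0 0 0 220",
)

```text
time_s: 5.15
tcp_pos: [0.5134, 0.1934, 0.061]
orientation: [-1.535, 0.402, -0.404]
ft_force: [1.2, -1.5, 0.1]
width: 0.0128
```

```bash
python3 pl.py .5128 .1932 .060 -29.4
```

```text
tcp [0.5134 0.1934 0.061 ] yaw_x -29.46 w 0.0128 F [ 1.2 -1.5  0.1] T [-0.03 -0.09  0.01] t 5.15
shift units [-0.011  0.026 -0.011]
turn units [ 0.02  -0.015  0.03 ]
```

send_rows(
  moves="0 0 0 0 0 0 240",
)

```text
time_s: 5.25
tcp_pos: [0.5134, 0.1934, 0.0611]
orientation: [-1.535, 0.402, -0.404]
ft_force: [1.0, -1.0, -0.0]
width: 0.0129
```

```bash
python3 pl.py .5128 .1932 .060 -29.4
```

```text
tcp [0.5134 0.1934 0.0611] yaw_x -29.45 w 0.0129 F [ 1. -1. -0.] T [-0.17 -0.01 -0.1 ] t 5.25
shift units [-0.012  0.026 -0.012]
turn units [ 0.021 -0.013  0.032]
```

Now I have a clean grip, 13 mm wide with almost no side force. Next I turn it anticlockwise, which is tool −y.

send_rows(
  moves="0 0 0 0 -1 0 255;0 0 0 0 -1 0 255;0 0 0 0 -1 0 255",
)

```text
time_s: 5.55
tcp_pos: [0.5131, 0.1935, 0.061]
orientation: [-1.56, 0.233, -0.234]
ft_force: [-0.1, -0.5, -0.8]
width: 0.0128
```

```bash
python3 pl.py .5128 .1932 .060 30.8
```

```text
tcp [0.5131 0.1935 0.061 ] yaw_x -17.04 w 0.0128 F [-0.1 -0.5 -0.8] T [-0.09  0.03 -0.05] t 5.55
shift units [-0.006  0.026 -0.009]
turn units [ 3.4000e-02 -1.1961e+01  4.0000e-03]
```

send_rows(
  moves="0 0 0 0 -1 0 255;0 0 0 0 -1 0 255;0 0 0 0 -1 0 255;0 0 0 0 -1 0 255;0 0 0 0 -1 0 255;0 0 0 0 -1 0 255;0 0 0 0 -1 0 255;0 0 0 0 -1 0 255",
)

```text
time_s: 6.35
tcp_pos: [0.5123, 0.1934, 0.061]
orientation: [-1.562, -0.222, 0.224]
ft_force: [0.4, -1.4, -0.3]
width: 0.0127
```

```bash
python3 pl.py .5128 .1932 .060 30.8
```

```text
tcp [0.5123 0.1934 0.061 ] yaw_x 16.28 w 0.0127 F [ 0.4 -1.4 -0.3] T [-0.11 -0.03 -0.06] t 6.35
shift units [ 0.01   0.026 -0.009]
turn units [ 0.027 -3.631 -0.027]
```

send_rows(
  moves="0 0 0 0 -1 0 255;0 0 0 0 -1 0 255;0 0 0 0 -1 0 255",
)

```text
time_s: 6.65
tcp_pos: [0.5121, 0.1933, 0.0611]
orientation: [-1.537, -0.392, 0.395]
ft_force: [0.8, -0.7, 0.1]
width: 0.0128
```

```bash
python3 pl.py .5128 .1932 .060 30.8
```

```text
tcp [0.5121 0.1933 0.0611] yaw_x 28.78 w 0.0128 F [ 0.8 -0.7  0.1] T [-0.18 -0.06 -0.07] t 6.65
shift units [ 0.014  0.027 -0.011]
turn units [ 0.025 -0.505 -0.035]
```

send_rows(
  moves="0 0 0 0 -1 0 255",
)

```text
time_s: 6.75
tcp_pos: [0.512, 0.1933, 0.0611]
orientation: [-1.526, -0.448, 0.451]
ft_force: [0.0, -2.3, 1.2]
width: 0.0129
```

```bash
python3 pl.py .5128 .1932 .060 30.8
```

```text
tcp [0.512  0.1933 0.0611] yaw_x 32.86 w 0.0129 F [ 0.  -2.3  1.2] T [-0.39 -0.17 -1.21] t 6.75
shift units [ 0.016  0.027 -0.013]
turn units [ 0.02   0.516 -0.037]
```

send_rows(
  moves="0 0 0 0 -1 0 255",
)

```text
time_s: 6.85
tcp_pos: [0.512, 0.1934, 0.0612]
orientation: [-1.513, -0.499, 0.502]
ft_force: [1.7, -2.8, 1.2]
width: 0.0132
```

```bash
python3 pl.py .5128 .1932 .060 30.8
```

```text
tcp [0.512  0.1934 0.0612] yaw_x 36.61 w 0.0132 F [ 1.7 -2.8  1.2] T [-0.59 -0.24 -2.64] t 6.85
shift units [ 0.014  0.03  -0.015]
turn units [-1.000e-03  1.452e+00 -3.200e-02]
```

send_rows(
  moves="0 0 0 0 -1 0 255",
)

```text
time_s: 6.95
tcp_pos: [0.5117, 0.1935, 0.0612]
orientation: [-1.498, -0.545, 0.55]
ft_force: [5.3, -9.0, -2.2]
width: 0.0132
```

```bash
python3 pl.py .5128 .1932 .060 30.8
```

```text
tcp [0.5117 0.1935 0.0612] yaw_x 40.1 w 0.0132 F [ 5.3 -9.  -2.2] T [-1.58 -0.96 -3.83] t 6.95
shift units [ 0.016  0.029 -0.023]
turn units [-0.042  2.325 -0.027]
```

Torque jumped to −3.8 N m, so the dial is on its stop at a yaw of about 31–32°. I'll ease off the twist without turning the dial back, then open.

send_rows(
  moves="0 0 0 0 0.9 0 255;0 0 0 0 0.7 0 255",
)

```text
time_s: 7.15
tcp_pos: [0.5119, 0.1932, 0.061]
orientation: [-1.519, -0.444, 0.448]
ft_force: [0.3, 0.5, -0.4]
width: 0.0129
```

```bash
python3 pl.py .5128 .1932 .060 32.5
```

```text
tcp [0.5119 0.1932 0.061 ] yaw_x 32.62 w 0.0129 F [ 0.3  0.5 -0.4] T [-0.28 -0.1  -0.72] t 7.15
shift units [ 0.018  0.025 -0.012]
turn units [-0.084  0.03  -0.016]
```

send_rows(
  moves="0 0 0 0 0 0 100;0 0 0 0 0 0 50;0 0 0 0 0 0 0;0 0 0 0 0 0 0;0 -0.9 0 0 0 0 0;0 -0.9 0 0 0 0 0;0 -0.9 0 0 0 0 0;0 -0.5 0 0 0 0 0",
)

```text
time_s: 7.95
tcp_pos: [0.5094, 0.1924, 0.1894]
orientation: [-1.519, -0.44, 0.463]
ft_force: [0.2, -0.3, -0.1]
width: 0.0856
```

```bash
python3 snap.py wrist w3; python3 pl.py .5432 -.1485 .21 -20; python3 -c "
import cv2;im=cv2.imread('pics/w3.png');cv2.imwrite('pics/w3z.png',cv2.resize(im[100:300,150:370],None,fx=3,fy=3))"
```

```text
tcp [0.5108 0.1929 0.192 ] yaw_x 33.05 w 0.0854 F [0.8 0.  2.4] T [ 0.03 -0.05  0.02] t 8.0
shift units [-3.98  -0.474 -7.592]
turn units [-0.047 13.263 -0.146]
```

View pics/w3z.png

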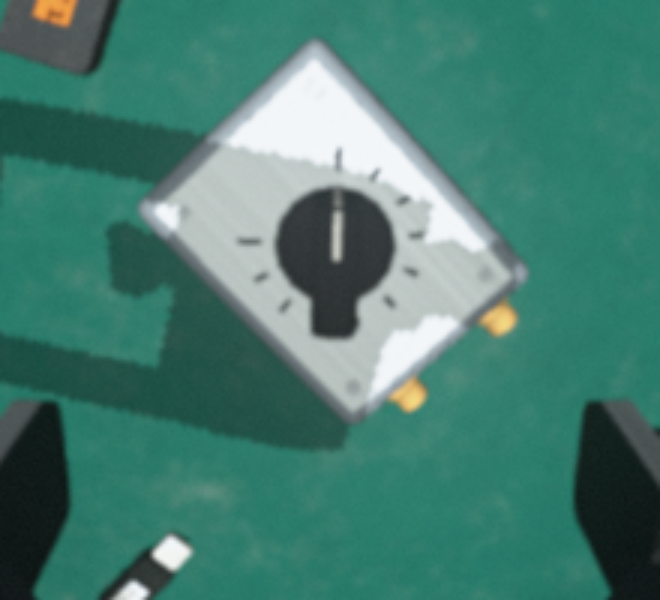

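The pointer's white line stands on the first tick, top centre at (338,158) in the zoom, so the dial is at its minimum. Next is the valve.

```bash
python3 - <<'E'
from h import *
d=load("top0.npz")
print("purple crank",plane(d,317.5,269,.138),"purple centre",plane(d,319,246,.085), "jar",plane(d,254,254,.046))
E
python3 pl.py .5432 -.1485 .19 33
```

```text
purple crank [ 0.36092023 -0.07826183  0.138     ] purple centre [ 0.40429413 -0.09021344  0.085     ] jar [0.38724894 0.05293245 0.046     ]
tcp [0.5108 0.1929 0.192 ] yaw_x 33.05 w 0.0854 F [0.8 0.  2.4] T [ 0.03 -0.05  0.02] t 8.0
shift units [-3.976  0.026 -7.596]
turn units [-0.104  0.013 -0.106]
```

send_rows(
  moves="-0.5 0 -0.95 -0.1 0 -0.1 0;-0.5 0 -0.95 0 0 0 0;-0.5 0 -0.95 0 0 0 0;-0.5 0 -0.95 0 0 0 0;-0.5 0 -0.95 0 0 0 0;-0.5 0 -0.95 0 0 0 0;-0.5 0 -0.9 0 0 0 0;-0.4 0 -0.8 0 0 0 0",
)

```text
time_s: 8.8
tcp_pos: [0.544, -0.146, 0.1904]
orientation: [-1.519, -0.467, 0.461]
ft_force: [0.9, 0.5, -0.1]
width: 0.0854
```

send_rows(
  moves="0 0 0 0 0 0 0",
)

```text
time_s: 8.9
tcp_pos: [0.5441, -0.1498, 0.1896]
orientation: [-1.521, -0.464, 0.459]
ft_force: [0.3, -0.0, 0.2]
width: 0.0853
```

```bash
python3 pl.py .5432 -.1485 .15 33; python3 snap.py wrist w4
```

```text
tcp [ 0.5441 -0.1498  0.1896] yaw_x 33.76 w 0.0853 F [ 0.3 -0.   0.2] T [0.04 0.04 0.  ] t 8.9
shift units [-0.004  0.991  0.041]
turn units [0.008 0.19  0.044]
```

View pics/w4.png

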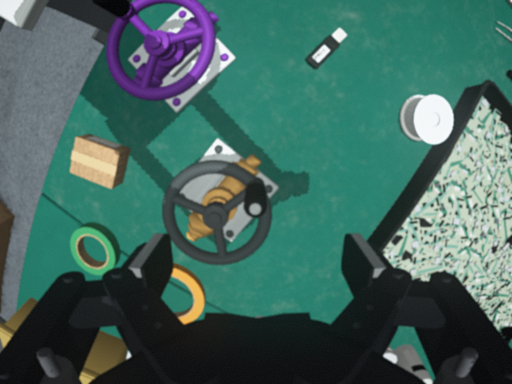

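The handle sits at about (255,205), centred between the jaws. I'll descend to a TCP height of about 0.099.

send_rows(
  moves="0 0.9 0.04 0 0 0 0;0 0.9 0 0 0 0 0;0 0.45 0 0 0 0 0;0 0 0 0 0 0 0",
)

```text
time_s: 9.35
tcp_pos: [0.5427, -0.1425, 0.0968]
orientation: [-1.517, -0.468, 0.461]
ft_force: [-0.7, -0.1, -0.1]
width: 0.0853
```

```bash
python3 pl.py .5432 -.1485 .099 33; python3 snap.py wrist w5
```

```text
tcp [ 0.5427 -0.1425  0.0968] yaw_x 33.98 w 0.0853 F [-0.7 -0.1 -0.1] T [0.06 0.   0.01] t 9.35
shift units [-0.074 -0.055 -0.131]
turn units [-0.029  0.245  0.07 ]
```

View pics/w5.png

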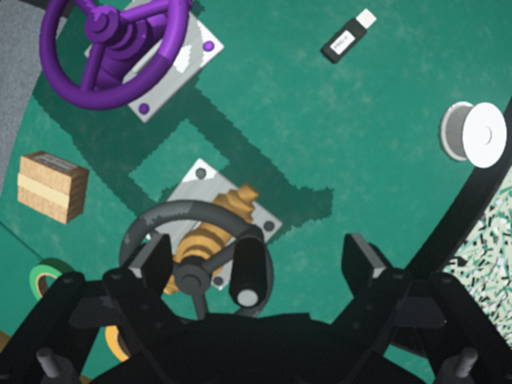

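send_rows(
  moves="-0.07 -0.07 -0.13 0 0 0 100;0 0 0 0 0 0 150;0 0 0 0 0 0 180;0 0 0 0 0 0 190",
)

```text
time_s: 9.8
tcp_pos: [0.5467, -0.1482, 0.1053]
orientation: [-1.522, -0.476, 0.457]
ft_force: [-0.2, 0.4, 0.3]
width: 0.0281
```

```bash
python3 pl.py .5432 -.1485 .099 33; python3 snap.py wrist w6
```

```text
tcp [ 0.5467 -0.1482  0.1053] yaw_x 34.12 w 0.0281 F [-0.2  0.4  0.3] T [-0.02 -0.05 -0.02] t 9.8
shift units [-0.079  0.158  0.043]
turn units [0.073 0.279 0.163]
```

View pics/w6.png

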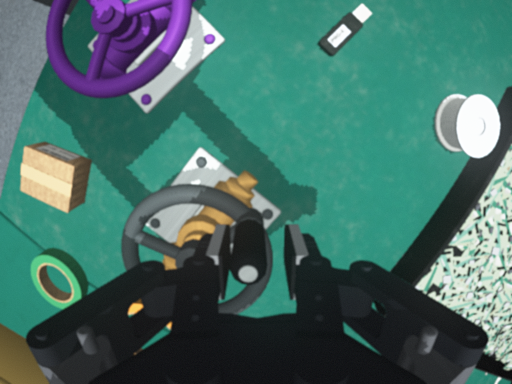

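send_rows(
  moves="-0.1 0.15 0.04 0.07 0 0.16 190;0 0 0 0 0 0 190",
)

```text
time_s: 10.05
tcp_pos: [0.5419, -0.1495, 0.0995]
orientation: [-1.521, -0.466, 0.467]
ft_force: [-0.4, 0.7, -0.4]
width: 0.0218
```

```bash
python3 pl.py .5432 -.1485 .099 33
```

```text
tcp [ 0.5419 -0.1495  0.0995] yaw_x 34.12 w 0.0218 F [-0.4  0.7 -0.4] T [ 0.04 -0.01 -0.01] t 10.05
shift units [0.041 0.012 0.003]
turn units [ 0.01   0.28  -0.016]
```

send_rows(
  moves="0 0 0 0 0 0 205;0 0 0 0 0 0 220;0 0 0 0 0 0 240",
)

```text
time_s: 10.35
tcp_pos: [0.5428, -0.1493, 0.1]
orientation: [-1.521, -0.467, 0.465]
ft_force: [0.0, -0.3, 0.8]
width: 0.0154
```

```bash
python3 pl.py .5432 -.1485 .099 33
```

```text
tcp [ 0.5428 -0.1493  0.1   ] yaw_x 34.11 w 0.0154 F [ 0.  -0.3  0.8] T [ 0.01 -0.03 -0.04] t 10.35
shift units [0.019 0.025 0.011]
turn units [0.022 0.277 0.01 ]
```

```bash
cat > circ.py <<'E'
import sys,json,os
from h import *
from cell import arm
step=float(sys.argv[1]);n=int(sys.argv[2])
C=np.array([.5284,-.1898]);r=.0445
if os.path.exists("C.json"): C0=json.load(open("C.json"));C=np.array(C0[:2]);r=C0[2]
s=arm.sense();R=tool(s);p=s["tcp_pos"]
L=json.load(open("log.json")) if os.path.exists("log.json") else []
L.append([*p[:2]]);json.dump(L,open("log.json","w"))
d=p[:2]-C;a=np.degrees(np.arctan2(d[1],d[0]))
print("t",s["time_s"],"ang",a.round(1),"r",np.hypot(*d).round(4),"z",p[2].round(4),"F",s["ft_force"].round(1),"T",s["torque"].round(2),"w",round(s["width"],4),"q6",s["qpos"][5].round(2))
t=np.array([-np.sin(np.radians(a)),np.cos(np.radians(a))]);print("tangential F acw",(s["ft_force"][:2]@t).round(1),"radial",(s["ft_force"][:2]@d/np.hypot(*d)).round(1))
Z=R[:,1]; print("tilt",np.degrees(np.arccos(-Z[2])).round(2), "fix turns", (np.degrees(np.cross([0,0,0]-0*Z,[0,0,0])),) if 0 else (np.degrees(R.T@np.cross(Z,[0,0,-1]))/4).round(2))
cur=p.copy();out=[]
for k in range(1,n+1):
    b=np.radians(a+k*step);q=np.array([C[0]+r*np.cos(b),C[1]+r*np.sin(b),.099])
    m=R.T@(q-cur)/.04;cur=q;out.append("%.2f %.2f %.2f 0 0 0 255"%tuple(m+0.0))
print(";".join(out))
E
python3 circ.py -12 4
```

```text
t 10.35 ang 70.4 r 0.043 z 0.1 F [ 0.  -0.3  0.8] T [ 0.01 -0.03 -0.04] w 0.0154 q6 -0.88
tangential F acw -0.1 radial -0.3
tilt 0.1 fix turns [0.02 0.   0.01]
0.15 0.02 -0.18 0 0 0 255;0.07 0.00 -0.22 0 0 0 255;0.03 0.00 -0.23 0 0 0 255;-0.02 0.00 -0.23 0 0 0 255
```

send_rows(
  moves="0.15 0.02 -0.18 0 0 0 255;0.07 0 -0.22 0 0 0 255;0.03 0 -0.23 0 0 0 255;-0.02 0 -0.23 0 0 0 255",
)

```text
time_s: 10.75
tcp_pos: [0.5681, -0.1732, 0.0999]
orientation: [-1.519, -0.464, 0.471]
ft_force: [-2.9, 2.1, 4.5]
width: 0.0154
```

```bash
python3 circ.py -15 8
```

```text
t 10.75 ang 22.7 r 0.0431 z 0.0999 F [-2.9  2.1  4.5] T [ 0.24  0.38 -0.02] w 0.0154 q6 -0.91
tangential F acw 3.0 radial -1.9
tilt 0.28 fix turns [-0.03  0.   -0.06]
-0.06 0.02 -0.28 0 0 0 255;-0.16 0.00 -0.24 0 0 0 255;-0.22 0.00 -0.19 0 0 0 255;-0.26 0.00 -0.13 0 0 0 255;-0.29 0.00 -0.06 0 0 0 255;-0.29 0.00 0.02 0 0 0 255;-0.27 0.00 0.09 0 0 0 255;-0.24 0.00 0.16 0 0 0 255
```

Turned 48° as planned, with low forces. I'll continue clockwise.

send_rows(
  moves="-0.06 0.02 -0.28 0 0 0 255;-0.16 0 -0.24 0 0 0 255;-0.22 0 -0.19 0 0 0 255;-0.26 0 -0.13 0 0 0 255;-0.29 0 -0.06 0 0 0 255;-0.29 0 0.02 0 0 0 255;-0.27 0 0.09 0 0 0 255;-0.24 0 0.16 0 0 0 255",
)

```text
time_s: 11.55
tcp_pos: [0.5225, -0.2362, 0.0999]
orientation: [-1.511, -0.463, 0.464]
ft_force: [2.8, 6.4, 1.2]
width: 0.0154
```

```bash
python3 circ.py -12 6
```

```text
t 11.55 ang -97.2 r 0.0468 z 0.0999 F [2.8 6.4 1.2] T [ 0.98 -0.57  0.02] w 0.0154 q6 -1.05
tangential F acw 2.0 radial -6.7
tilt 0.56 fix turns [-0.14 -0.    0.03]
-0.12 0.03 0.21 0 0 0 255;-0.12 0.00 0.20 0 0 0 255;-0.08 0.00 0.22 0 0 0 255;-0.03 0.00 0.23 0 0 0 255;0.02 0.00 0.23 0 0 0 255;0.07 0.00 0.22 0 0 0 255
```

```bash
echo '[0.5275,-0.1915,0.045]' > C.json; python3 circ.py -12 6
```

```text
t 11.55 ang -96.3 r 0.045 z 0.0999 F [2.8 6.4 1.2] T [ 0.98 -0.57  0.02] w 0.0154 q6 -1.05
tangential F acw 2.1 radial -6.6
tilt 0.56 fix turns [-0.14 -0.    0.03]
-0.16 0.02 0.17 0 0 0 255;-0.12 0.00 0.20 0 0 0 255;-0.08 0.00 0.22 0 0 0 255;-0.03 0.00 0.23 0 0 0 255;0.02 0.00 0.23 0 0 0 255;0.07 0.00 0.23 0 0 0 255
```

send_rows(
  moves="-0.16 0.02 0.17 -0.1 0 0 255;-0.12 0 0.2 0 0 0 255;-0.08 0 0.22 0 0 0 255;-0.03 0 0.23 0 0 0 255;0.02 0 0.23 0 0 0 255",
)

```text
time_s: 12.05
tcp_pos: [0.488, -0.2136, 0.0999]
orientation: [-1.528, -0.471, 0.456]
ft_force: [0.8, -2.7, 2.1]
width: 0.0157
```

```bash
python3 circ.py -8 4
```

```text
t 12.05 ang -150.8 r 0.0453 z 0.0999 F [ 0.8 -2.7  2.1] T [-0.39  0.16 -0.05] w 0.0157 q6 -1.03
tangential F acw 2.8 radial 0.7
tilt 0.67 fix turns [ 0.14 -0.    0.1 ]
0.03 0.02 0.15 0 0 0 255;0.05 -0.00 0.15 0 0 0 255;0.07 -0.00 0.14 0 0 0 255;0.08 -0.00 0.13 0 0 0 255
```

send_rows(
  moves="0.03 0.02 0.15 0.1 0 0.1 255;0.05 0 0.15 0 0 0 255;0.07 0 0.14 0 0 0 255",
)

```text
time_s: 12.35
tcp_pos: [0.4821, -0.1952, 0.0999]
orientation: [-1.526, -0.464, 0.464]
ft_force: [-0.2, -2.6, 0.6]
width: 0.0154
```

```bash
python3 circ.py -7 4
```

```text
t 12.35 ang -175.4 r 0.0455 z 0.0999 F [-0.2 -2.6  0.6] T [-0.25 -0.17 -0.  ] w 0.0154 q6 -0.99
tangential F acw 2.6 radial 0.4
tilt 0.28 fix turns [ 0.07 -0.   -0.02]
0.09 0.02 0.11 0 0 0 255;0.09 -0.00 0.11 0 0 0 255;0.10 -0.00 0.09 0 0 0 255;0.11 -0.00 0.08 0 0 0 255
```

send_rows(
  moves="0.09 0.02 0.11 0 0 0 255",
)

```text
time_s: 12.45
tcp_pos: [0.4821, -0.1891, 0.0998]
orientation: [-1.526, -0.463, 0.465]
ft_force: [-4.6, -1.9, 13.4]
width: 0.0151
```

```bash
python3 circ.py -7 4
```

```text
t 12.45 ang 176.9 r 0.0455 z 0.0998 F [-4.6 -1.9 13.4] T [-0.26  0.55 -0.01] w 0.0151 q6 -0.98
tangential F acw 2.1 radial 4.5
tilt 0.29 fix turns [ 0.06  0.   -0.04]
0.10 0.02 0.10 0 0 0 255;0.10 -0.00 0.09 0 0 0 255;0.11 -0.00 0.08 0 0 0 255;0.12 -0.00 0.07 0 0 0 255
```

send_rows(
  moves="0.09 0 0.11 0 0 0 255",
)

```text
time_s: 12.55
tcp_pos: [0.4823, -0.1865, 0.1001]
orientation: [-1.533, -0.465, 0.471]
ft_force: [-4.4, -30.4, -5.5]
width: 0.0152
```

```bash
python3 circ.py -7 4
```

```text
t 12.55 ang 173.7 r 0.0454 z 0.1001 F [ -4.4 -30.4  -5.5] T [-4.53  0.6  -0.07] w 0.0152 q6 -0.97
tangential F acw 30.7 radial 1.1
tilt 0.79 fix turns [ 0.16  0.   -0.11]
0.10 0.02 0.09 0 0 0 255;0.11 -0.00 0.09 0 0 0 255;0.12 -0.00 0.07 0 0 0 255;0.12 -0.00 0.06 0 0 0 255
```

send_rows(
  moves="0.1 0 0.09 0 0 0 255",
)

```text
time_s: 12.65
tcp_pos: [0.4823, -0.1867, 0.1]
orientation: [-1.543, -0.466, 0.482]
ft_force: [-8.0, -30.8, -2.2]
width: 0.0154
```

```bash
python3 circ.py -7 4
```

```text
t 12.65 ang 174.0 r 0.0454 z 0.1 F [ -8.  -30.8  -2.2] T [-4.41  1.14 -0.05] w 0.0154 q6 -0.96
tangential F acw 31.4 radial 4.7
tilt 1.51 fix turns [ 0.29 -0.   -0.24]
0.10 0.02 0.09 0 0 0 255;0.11 -0.00 0.09 0 0 0 255;0.12 -0.00 0.07 0 0 0 255;0.12 -0.00 0.06 0 0 0 255
```

The stop shows as 31 N of tangential force at 174°, right where the plate orientation puts the front. I'll take reference pictures at q = 0 and then open.

```bash
for n in side top; do python3 snap.py $n ref_$n; done
python3 - <<'E'
from h import *
a=cv2.imread("pics/ref_side.png")[110:200,215:315];b=cv2.imread("pics/ref_top.png")[140:240,310:410]
cv2.imwrite("pics/refz.png",np.hstack([cv2.resize(a,(400,360),interpolation=2),cv2.resize(b,(360,360),interpolation=2)]))
E
rm log.json; python3 circ.py 12 8
```

```text
t 12.75 ang 174.1 r 0.0454 z 0.1 F [ -7.2 -25.4  -0.6] T [-3.49  0.9  -0.06] w 0.0152 q6 -0.96
tangential F acw 26.0 radial 4.6
tilt 1.48 fix turns [ 0.28 -0.   -0.24]
-0.12 0.03 -0.20 0 0 0 255;-0.09 0.01 -0.22 0 0 0 255;-0.04 0.01 -0.23 0 0 0 255;0.01 0.00 -0.24 0 0 0 255;0.06 0.00 -0.23 0 0 0 255;0.10 0.00 -0.21 0 0 0 255;0.14 0.00 -0.19 0 0 0 255;0.18 0.00 -0.15 0 0 0 255
```

View pics/refz.png

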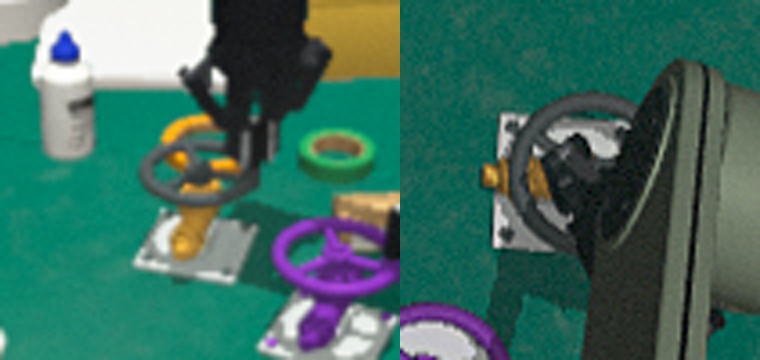

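send_rows(
  moves="0 0 0 0.28 0 -0.24 255",
)

```text
time_s: 12.85
tcp_pos: [0.4821, -0.1875, 0.0999]
orientation: [-1.52, -0.472, 0.472]
ft_force: [2.6, 2.8, 2.8]
width: 0.0156
```

```bash
python3 circ.py 13 8
```

```text
t 12.85 ang 174.9 r 0.0456 z 0.0999 F [2.6 2.8 2.8] T [ 0.34 -0.33  0.01] w 0.0156 q6 -0.99
tangential F acw -3.0 radial -2.3
tilt 0.06 fix turns [ 0.01  0.   -0.01]
-0.13 0.02 -0.22 0 0 0 255;-0.09 0.00 -0.24 0 0 0 255;-0.03 0.00 -0.25 0 0 0 255;0.03 0.00 -0.25 0 0 0 255;0.08 0.00 -0.24 0 0 0 255;0.13 0.00 -0.22 0 0 0 255;0.18 0.00 -0.18 0 0 0 255;0.22 0.00 -0.14 0 0 0 255
```

send_rows(
  moves="-0.13 0.02 -0.22 0 0 0 255;-0.09 0 -0.24 0 0 0 255;-0.03 0 -0.25 0 0 0 255;0.03 0 -0.25 0 0 0 255;0.08 0 -0.24 0 0 0 255;0.13 0 -0.22 0 0 0 255;0.18 0 -0.18 0 0 0 255;0.22 0 -0.14 0 0 0 255",
)

```text
time_s: 13.65
tcp_pos: [0.5298, -0.2363, 0.0999]
orientation: [-1.513, -0.462, 0.482]
ft_force: [-2.4, -1.7, 4.7]
width: 0.0156
```

```bash
python3 circ.py 15 8
```

```text
t 13.65 ang -87.0 r 0.0448 z 0.0999 F [-2.4 -1.7  4.7] T [-0.15  0.01 -0.06] w 0.0156 q6 -1.04
tangential F acw -2.5 radial 1.6
tilt 0.82 fix turns [-0.14  0.   -0.15]
0.27 0.02 -0.12 0 0 0 255;0.29 -0.00 -0.05 0 0 0 255;0.29 -0.00 0.03 0 0 0 255;0.27 -0.00 0.10 0 0 0 255;0.24 -0.00 0.17 0 0 0 255;0.19 0.00 0.23 0 0 0 255;0.12 0.00 0.27 0 0 0 255;0.05 0.00 0.29 0 0 0 255
```

send_rows(
  moves="0.27 0.02 -0.12 -0.14 0 -0.15 255;0.29 0 -0.05 0 0 0 255;0.29 0 0.03 0 0 0 255;0.27 0 0.1 0 0 0 255;0.24 0 0.17 0 0 0 255;0.19 0 0.23 0 0 0 255;0.12 0 0.27 0 0 0 255;0.05 0 0.29 0 0 0 255",
)

```text
time_s: 14.45
tcp_pos: [0.5636, -0.1654, 0.0998]
orientation: [-1.516, -0.461, 0.487]
ft_force: [-5.1, -7.6, 5.7]
width: 0.0154
```

```bash
python3 circ.py 15 8
```

```text
t 14.45 ang 35.9 r 0.0446 z 0.0998 F [-5.1 -7.6  5.7] T [-1.05  0.51 -0.03] w 0.0154 q6 -0.9
tangential F acw -3.2 radial -8.6
tilt 0.93 fix turns [-0.1  -0.   -0.21]
-0.03 0.02 0.29 0 0 0 255;-0.12 0.00 0.27 0 0 0 255;-0.18 0.00 0.23 0 0 0 255;-0.24 0.00 0.17 0 0 0 255;-0.27 0.00 0.11 0 0 0 255;-0.29 0.00 0.03 0 0 0 255;-0.29 0.00 -0.04 0 0 0 255;-0.27 0.00 -0.12 0 0 0 255
```

Unwrapped angle: 396°.

send_rows(
  moves="-0.03 0.02 0.29 -0.1 0 -0.21 255;-0.12 0 0.27 0 0 0 255;-0.18 0 0.23 0 0 0 255;-0.24 0 0.17 0 0 0 255;-0.27 0 0.11 0 0 0 255;-0.29 0 0.03 0 0 0 255;-0.29 0 -0.04 0 0 0 255;-0.27 0 -0.12 0 0 0 255",
)

```text
time_s: 15.25
tcp_pos: [0.4863, -0.1723, 0.0999]
orientation: [-1.521, -0.483, 0.472]
ft_force: [5.1, 0.8, 0.0]
width: 0.0152
```

```bash
python3 circ.py 15 8
```

```text
t 15.25 ang 155.1 r 0.0455 z 0.0999 F [5.1 0.8 0. ] T [ 0.09 -0.63 -0.03] w 0.0152 q6 -0.97
tangential F acw -2.9 radial -4.3
tilt 0.46 fix turns [ 0.08 -0.    0.08]
-0.23 0.02 -0.19 0 0 0 255;-0.18 0.00 -0.23 0 0 0 255;-0.11 0.00 -0.27 0 0 0 255;-0.04 0.00 -0.29 0 0 0 255;0.04 0.00 -0.29 0 0 0 255;0.11 0.00 -0.27 0 0 0 255;0.18 0.00 -0.23 0 0 0 255;0.23 0.00 -0.18 0 0 0 255
```

send_rows(
  moves="-0.23 0.02 -0.19 0.08 0 0.08 255;-0.18 0 -0.23 0 0 0 255;-0.11 0 -0.27 0 0 0 255;-0.04 0 -0.29 0 0 0 255;0.04 0 -0.29 0 0 0 255;0.11 0 -0.27 0 0 0 255;0.18 0 -0.23 0 0 0 255;0.23 0 -0.18 0 0 0 255",
)

```text
time_s: 16.05
tcp_pos: [0.5301, -0.2361, 0.0998]
orientation: [-1.498, -0.47, 0.458]
ft_force: [-2.9, 7.1, 9.7]
width: 0.0155
```

```bash
python3 circ.py 15 8
```

```text
t 16.05 ang -86.7 r 0.0447 z 0.0998 F [-2.9  7.1  9.7] T [ 0.69  0.5  -0.  ] w 0.0155 q6 -1.06
tangential F acw -2.5 radial -7.3
tilt 1.35 fix turns [-0.27 -0.    0.2 ]
0.27 0.02 -0.12 0 0 0 255;0.29 0.00 -0.04 0 0 0 255;0.29 0.00 0.03 0 0 0 255;0.27 0.01 0.11 0 0 0 255;0.24 0.01 0.18 0 0 0 255;0.18 0.01 0.23 0 0 0 255;0.12 0.01 0.27 0 0 0 255;0.04 0.01 0.29 0 0 0 255
```

Unwrapped angle: 633°.

send_rows(
  moves="0.27 0.02 -0.12 -0.27 0 0.2 255;0.29 0 -0.04 0 0 0 255;0.29 0 0.03 0 0 0 255;0.27 0 0.11 0 0 0 255;0.24 0 0.18 0 0 0 255;0.18 0 0.23 0 0 0 255;0.12 0 0.27 0 0 0 255;0.04 0 0.29 0 0 0 255",
)

```text
time_s: 16.85
tcp_pos: [0.5693, -0.1763, 0.1]
orientation: [-1.533, -0.465, 0.458]
ft_force: [7.0, -0.6, 1.0]
width: 0.0153
```

```bash
python3 circ.py 15 8
```

```text
t 16.85 ang 19.9 r 0.0445 z 0.1 F [ 7.  -0.6  1. ] T [ 0.12 -1.01  0.05] w 0.0153 q6 -0.9
tangential F acw -3.0 radial 6.3
tilt 0.7 fix turns [ 0.18 -0.    0.01]
0.04 0.02 0.29 0 0 0 255;-0.04 -0.00 0.29 0 0 0 255;-0.12 -0.00 0.27 0 0 0 255;-0.18 -0.00 0.23 0 0 0 255;-0.24 -0.00 0.17 0 0 0 255;-0.27 -0.00 0.11 0 0 0 255;-0.29 -0.00 0.03 0 0 0 255;-0.29 0.00 -0.04 0 0 0 255
```

Unwrapped angle: 740°, with 155° still to go.

send_rows(
  moves="0.04 0.02 0.29 0.18 0 0 255;-0.04 0 0.29 0 0 0 255;-0.12 0 0.27 0 0 0 255;-0.18 0 0.23 0 0 0 255;-0.24 0 0.17 0 0 0 255;-0.27 0 0.11 0 0 0 255;-0.29 0 0.03 0 0 0 255;-0.29 0 -0.04 0 0 0 255",
)

```text
time_s: 17.65
tcp_pos: [0.4914, -0.1639, 0.1]
orientation: [-1.529, -0.469, 0.458]
ft_force: [10.2, -3.8, -2.5]
width: 0.0154
```

```bash
python3 circ.py 10 3
```

```text
t 17.65 ang 142.7 r 0.0454 z 0.1 F [10.2 -3.8 -2.5] T [-0.51 -1.28  0.08] w 0.0154 q6 -0.93
tangential F acw -3.2 radial -10.4
tilt 0.62 fix turns [ 0.14 -0.    0.07]
-0.18 0.02 -0.09 0 0 0 255;-0.16 0.00 -0.11 0 0 0 255;-0.14 0.00 -0.14 0 0 0 255
```

send_rows(
  moves="-0.18 0.02 -0.09 0.14 0 0.07 255;-0.16 0 -0.11 0 0 0 255",
)

```text
time_s: 17.85
tcp_pos: [0.4836, -0.1792, 0.1]
orientation: [-1.521, -0.463, 0.459]
ft_force: [8.0, -0.1, -3.0]
width: 0.0158
```

```bash
python3 circ.py 5 3
```

```text
t 17.85 ang 164.4 r 0.0456 z 0.1 F [ 8.  -0.1 -3. ] T [-0.04 -1.26 -0.  ] w 0.0158 q6 -0.97
tangential F acw -2.1 radial -7.8
tilt 0.17 fix turns [0.01 0.   0.04]
-0.06 0.02 -0.08 0 0 0 255;-0.07 -0.00 -0.07 0 0 0 255;-0.06 -0.00 -0.08 0 0 0 255
```

send_rows(
  moves="-0.06 0.02 -0.08 0 0 0.04 255;-0.04 0 -0.05 0 0 0 255",
)

```text
time_s: 18.05
tcp_pos: [0.4822, -0.1866, 0.0999]
orientation: [-1.522, -0.46, 0.457]
ft_force: [7.1, 1.6, 0.3]
width: 0.0154
```

```bash
python3 circ.py 2 3
```

```text
t 18.05 ang 173.9 r 0.0456 z 0.0999 F [7.1 1.6 0.3] T [ 0.13 -0.94  0.05] w 0.0154 q6 -0.98
tangential F acw -2.3 radial -6.9
tilt 0.12 fix turns [0.01 0.   0.03]
-0.01 0.02 -0.04 0 0 0 255;-0.02 -0.00 -0.03 0 0 0 255;-0.02 -0.00 -0.03 0 0 0 255
```

send_rows(
  moves="0 0 0 0 0 0 255",
)

```text
time_s: 18.15
tcp_pos: [0.4822, -0.1871, 0.0999]
orientation: [-1.522, -0.46, 0.455]
ft_force: [5.0, -0.0, 1.0]
width: 0.0152
```

```bash
python3 - <<'E'
from h import *
from cell import arm
C=np.array([.5275,-.1915])
def f(p,o,n):
    R=Ro.from_rotvec(o).as_matrix();g=np.array(p)-.019*R[:,1];d=g[:2]-C
    print(n,g.round(4),np.degrees(np.arctan2(d[1],d[0])).round(2))
f([.4823,-.1865,.1001],[-1.533,-.465,.471],"stop 30N first")
f([.4823,-.1867,.1],[-1.543,-.466,.482],"stop loaded")
f([.4821,-.1875,.0999],[-1.52,-.472,.472],"unloaded")
s=arm.sense();f(s["tcp_pos"],s["orientation"],"now");print(s["ft_force"],s["torque"],s["joint_vel"].round(3))
E
for n in side top; do python3 snap.py $n end_$n; done
python3 - <<'E'
from h import *
A=[]
for k in ["ref","end"]:
    a=cv2.imread(f"pics/{k}_side.png")[110:200,215:315];b=cv2.imread(f"pics/{k}_top.png")[150:240,325:415]
    A.append(np.hstack([cv2.resize(a,(333,300),interpolation=2),cv2.resize(b,(300,300),interpolation=2)]))
cv2.imwrite("pics/cmp.png",np.vstack(A))
for k in ["side","top"]:
    a=cv2.imread(f"pics/ref_{k}.png",0).astype(np.float32);b=cv2.imread(f"pics/end_{k}.png",0).astype(np.float32)
    print(k,[cv2.phaseCorrelate(a[y0:y1,x0:x1],b[y0:y1,x0:x1]) for (y0,y1,x0,x1) in ([(140,165,248,282)] if k=="side" else [(160,215,335,370)])])
E
```

```text
stop 30N first [ 0.4823 -0.1862  0.1191] 173.36
stop loaded [ 0.4823 -0.1862  0.119 ] 173.31
unloaded [ 0.4821 -0.1875  0.1189] 174.94
now [ 0.4821 -0.1871  0.1189] 174.45
[ 5.01264492 -0.0360223   0.96660958] [ 0.0440244  -0.7615726  -0.00228613] [-0.008 -0.003  0.006  0.014 -0.009 -0.005]
side [((-0.07596820408400973, 0.47701249213116803), 0.9888647733794318)]
top [((0.41391929808161265, 0.1577696077797981), 0.8679052812081797)]
```

View pics/cmp.png

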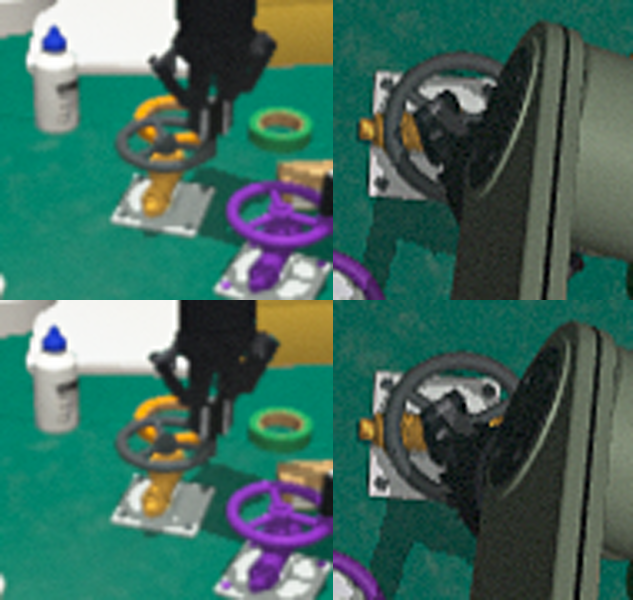

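Run:
```python
from h import *
d=load("end_top.npz");P=ptmap(d);Q=P[160:240,155:231];m=(Q[...,2]>.075)&(Q[...,2]<.1);q=Q[m]
print(m.sum(),cv2.minAreaRect(q[:,:2].astype(np.float32)))
o=load("top0.npz")["color"].astype(int);df=(abs(d["color"].astype(int)-o).max(2)>40).astype(np.uint8)
n,l,s,c=cv2.connectedComponentsWithStats(df);print(s[1:][s[1:,4]>15])
a=cv2.imread("pics/end_top.png");cv2.imwrite("pics/endz.png",cv2.resize(a[120:300,140:400],None,fx=3,fy=3,interpolation=2))
```

```text
118 ((0.512942373752594, 0.19321897625923157), (0.014143343083560467, 0.039326369762420654), 30.964014053344727)
[[  348   156   146   228 15755]
 [  342   175    23    19   181]
 [  181   193     7    15    57]
 [  329   239    12    28    74]
 [  252   353    96    22  1119]
 [  237   354    32    17   192]
 [  231   374     7    10    36]
 [  238   376    84     8   532]]
```

View pics/endz.png

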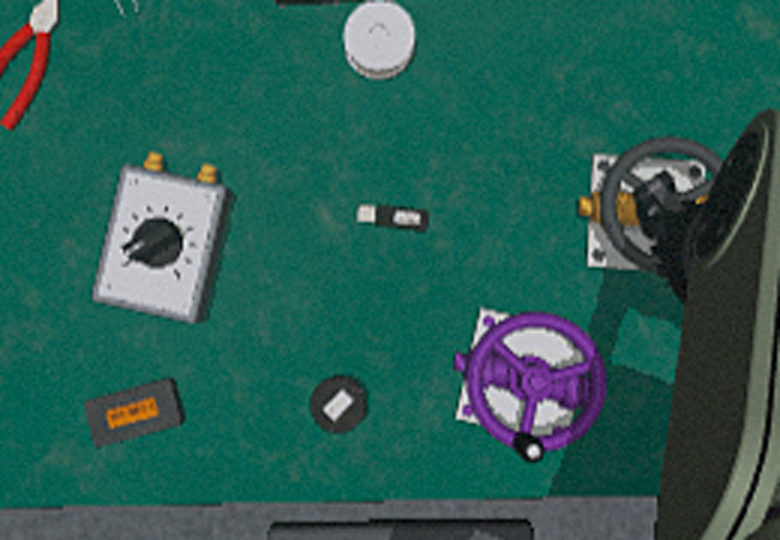

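The dial bar reads 121.0°, against 120.8° expected at minimum, and the bystanders haven't moved. Handing in.

```bash
python3 -c "
from cell import arm
s=arm.sense();print(s['tcp_pos'],s['width'],s['ft_force'],s['time_s']);print(arm.job_done())"
```

```text
[ 0.48219781 -0.18706773  0.0999394 ] 0.015531599818504228 [ 4.7198187  -1.38334843  2.27923061] 18.25
the job is handed in; nothing more can be done
None
```

The job is done and handed in at 18.25 s. The dial is at its minimum, the valve is two full turns open, and the gripper is still holding the crank handle.

- **Dial:** I turned it anticlockwise about 60° to its end stop, where the torque rose sharply. The last top view shows the bar at 121.0°, against 120.8° expected at minimum, and the pointer on the first tick.
- **Valve:** I closed it clockwise until it stopped, at about 31 N of tangential force with the handle straight in front. From there I opened it anticlockwise, and the measured steps add up to 720°.
- **Final angle:** The handle stands at 174.45°. The stop read 173.3° under load and 174.9° once unloaded, so the opening should be within about 1° of two turns.
- **Final hold:** The finger opening is about 15.5 mm on the 17 mm sleeve, with about 5 N at the wrist.

My first close on the dial grip was bad: the gripper was pushed up 15 mm and sideways, with about 30 N at the wrist. I opened it, re-aligned and gripped cleanly before turning anything.

In the last top view the bystanders and the purple look-alike look unmoved. It does not show the whole bench, because the arm hides the part behind the valve.

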